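Set the follower of a card-index tray

TASK

Slide the follower of the card-index tray towards the cards by its brass wing knob until the whole pack stands tight, pressing firmly for a moment (some 10 to 15 N, and under 20 N so that no card is bent). Then ease the follower back until about one centimetre of play is left between it and the cards. Clamp it there by turning the wing knob clockwise as far as it goes, let go, and leave the things beside the tray where they are.

Things in the scene. Friction and masses are not known exactly. Their poses are not given: they have to be found in the camera images.
- tray_track (a point): Middle of the brass track, 12 mm above the desk, in an oak card-index tray that does not move: 330 long (x), 152 wide (y), sides 62 mm high, front wall (label frame, pull) 90 mm high at -x, rear wall 66 mm at +x. Its x runs along the track from the cards to the follower; z up. Cards (126 wide, tops at 88 mm, tabs to 98 mm) stand in the -x half, the follower in the +x half.
- front_cards: Cards next to the follower: a section 12 mm thick with a red tabbed guide on the follower's side. It and the four sections beyond stand loose and slide along x; pushed, they close up by 18 to 56 mm in all with under 2 N and stay; then the pack is tight, a spring of 3.5 N per mm that comes back when let go. Where it gets tight differs: the tray is more or less full.
- pack_front (a point): Middle of the front_cards section's face towards the follower, 60 mm above the desk. Axes as the tray's: x along the track towards the follower.
- follower: Oak block with a dark upright plate 122 wide, top 88 mm above the desk. It slides along the tray's x with about 2 N friction and stays where it is left; it starts 10 to 105 mm clear of the cards. Origin: on the plate's card-side face, on the tray's middle line, at desk level; axes as the tray's. Cards bend when it presses them with over 20 N.
- follower_face (a point): Middle of the plate's face towards the cards, 60 mm above the desk. Its distance from pack_front along x is the play.
- knob_grip (a point): Centre of the wing of the brass wing knob on the follower, 111 mm above the desk, 24 mm behind the plate's face (towards +x). Wing 10 thick, 42 long, 97 to 125 mm above the desk, on a hub 22 in diameter; nothing else there is higher than 98 mm. Grip it from above across its 10 mm. The frame turns with the knob: x is the thin direction (along the track when the knob reads 0), y the long one.
- wing_knob (a joint): Angle of the wing knob, a screw that brings a shoe down on the track, rad: 0 free, 1.4 clamped (stop). Grows clockwise seen from above; takes 0.07 N m at first and up to 0.2 N m beyond about 1.15, where the shoe bites and the follower is held. Stays where it is left. Starts at 0 to 0.15.
- ink_bottle: Square blue glass ink bottle with black cap, 47x46x56 tall, origin at the centre of its underside, beside the tray. Loose neighbour; leave it where it stands.
- rubber_stamp: Wooden rubber stamp with black handle, 26x54x69 tall, origin at the centre of its underside, beside the tray. Loose neighbour; leave it where it stands.
- pencil_green: Green pencil, 182 long, lying beside the tray; origin at the middle of its underside. Loose neighbour; leave it where it stands.
- spectacle_case: Brown leather spectacle case, 58x155x34 tall, beside the tray; origin at the centre of its underside. Loose neighbour; leave it where it stands.

How it is judged:
By the outcome, as a careful person would: the job done as asked, in the order asked, and still so for the second after the job is handed in, with the robot touching nothing.
It also fails if it takes over 48 s, if anything falls off the work surface, if the arm or the gripper's body presses on something with over 40 N, if the wrist force passes 120 N, or if a joint passes its speed limit or range.

ROBOT

A 7-joint arm with a two-finger parallel gripper is mounted at the origin on the work surface; the furniture and walls round the work are solid. World frame = base frame: x ahead of the robot, y to its left, z up, the work surface at z = 0. Lengths are in m, angles in rad, forces in N, time in s.
With the tool pointing down it reaches from about 0.35 to 0.9 m from the base axis. Payload 8.1 kg.
Tool frame: the origin (TCP) lies at the very end of the fingers, on their centre line; the grasp point (between the pads) lies 19 mm behind it; z points along the fingers, y is the line along which they close (so a half turn about z gives the same grasp; the last joint's range is limited). The gripper opens to 85 mm and grips with 20 to 120 N. Pads are 22 mm wide; open, the fingers measure 114 mm over their backs; the gripper's body (76 mm by 85 mm) begins 54 mm behind the grasp point. The pads swing forward as they close: fully open they stand 13 mm farther back than shut.
Start: joints at [1.088, 0.434, 0.025, 1.573, -0.012, 1.134, -0.075], TCP at [0.232, -0.58, 0.203] pointing down, gripper open.
Joint ranges: [-2.62, 2.62], [-0.44, 2.09], [-1.27, 1.32], [0.08, 2.57], [-1.32, 4.46], [0.12, 2], [-2.74, 2.74]. Speed limits (rad/s): [2.22, 2.22, 3.01, 3.01, 3.14, 3.14, 3.14].

INTERFACE

Orientations are given as a unit quaternion [x, y, z, w].
In Python, from rig import sensors, imaging, order gives the robot as it stands.
- The arm moves only by the tool send_rows, never from a script. Its argument "targets" is a list that holds one entry, the list of rows, each a list of 5 numbers: the finger opening in cm, from 0 to 8.54, then the shift along the tool's x, y, z in cm, then the turn about the tool's z in rad. In form: [[[fingers, dx, dy, dz, roll], ...]]. A call has 1 to 8 rows; each row is the pose to reach, as a shift and turn from the pose commanded when the call began, along the tool's axes at that moment; what a row does not reach only later rows make up. A row lasts 1/10 s, in which the tool goes at most 50 mm and 8.59 degrees, less where a joint would pass 70% of its speed; a pose out of reach is approached as far as the arm can. A call with a gripper value outside its range is refused whole. The fingers move at their own pace and stop on an object; "force" is the grip in N (left out, the last holds). Time passes only in rows, so rows that repeat a pose let the fingers close. It gives the time, the measured TCP pose, the force, the opening and the grip force at its end, in the units of the state.
- sensors.read_state(): the state, without advancing time (a new reading comes with each control period).
- imaging.read_camera(name): name is "scene" or "side" or "wrist"; returns a dict with "img" (400x640x3 uint8, red, green, blue), "vfov" (degrees; the focal length in pixels is half the picture's height over the tangent of half this angle, whatever the lens; pixels are square), "cx", "cy" (the principal point, pixels), "position" and "rotation" of the camera in the world. Camera axes: x right, y up, looking along -z (the intrinsics and any distortion apply to the point x, -y, -z); pixel columns grow to the right and rows downward; lengths in m; the calibration is good to about 2 mm. A picture is of the moment at which its call begins. There is no depth.
- order.close_job(): hands the job in; it is judged then, once.
The state is a dict: "time_s": time; "joint_positions": joint angles; "joint_vel": joint speeds; "tau": joint torques, N m; "position": TCP position; "ee_rot": TCP orientation; "force": force on the tool from outside, world axes, zero at the start; "wrist_torque": the same for the moment, N m; "finger_gap": finger opening in m; "grasp_force": force on a finger pad.
Only numpy, scipy, OpenCV 4.12 (cv2) and the standard library are available. Lean on these libraries where they do the work, as an engineer would, in place of code of your own. Each camera call takes 0.05 s, during which the arm holds its last target. There are 200 camera calls.

## Working session

There is one attempt and no reset: what is moved stays moved. The work goes in short steps, Python scripts to look and compute and a tool call to move; the robot and the scene stay as the last step left them, time stands still between calls to the robot, and variables do not carry over. Pictures are saved under pics/ and viewed, at most 10 in all, crops included, and the job is handed in when it is done.

Besides the shell and the picture viewer there is one more tool, called after ">>>" as name([rows], argument=value, ...), one row to a line, values as JSON. send_rows: Moves the arm, as the interface text tells. Its arguments: {"type":"object","properties":{"targets":{"type":"array"},"force":{"type":"number"}},"required":["targets"]}

```bash
mkdir -p pics; ls
cat > h.py <<'E'
import numpy as np,cv2
from rig import sensors,imaging,order
def cam(n,f=None):
    c=imaging.read_camera(n)
    if f: cv2.imwrite('pics/'+f,c['img'][:,:,::-1])
    return c
def foc(c): return 200/np.tan(np.radians(c['vfov'])/2)
def R(c):
    r=np.array(c['rotation'],float)
    if r.size==4:
        from scipy.spatial.transform import Rotation
        return Rotation.from_quat(r).as_matrix()
    return r.reshape(3,3)
def onz(c,u,v,z):
    d=R(c)@np.array([(u-c['cx'])/foc(c),-(v-c['cy'])/foc(c),-1]); p=np.array(c['position'])
    return p+d*(z-p[2])/d[2]
def proj(c,P):
    q=R(c).T@(np.array(P)-np.array(c['position'])); f=foc(c)
    return c['cx']+f*q[0]/-q[2], c['cy']-f*q[1]/-q[2]
E
python3 - <<'E'
from h import *
s=sensors.read_state();print(s)
a=[]
for n in("scene","side"):
    c=cam(n,n+'1.png');print(n,{k:v for k,v in c.items() if k!='img'})
E
```

```text
pics
{'time_s': 0.0, 'joint_positions': array([ 1.08840763,  0.43524585,  0.0249784 ,  1.57412148, -0.01160547,
        1.13399584, -0.07512733]), 'joint_vel': array([ 0.00101561, -0.00236692, -0.00116664, -0.00134236, -0.00039964,
        0.00083816, -0.000212  ]), 'tau': array([-4.99113139e-04, -6.70477438e+01,  1.02446336e+00, -3.16218138e+01,
        1.55231520e-02,  1.26332210e-02,  1.20844934e-06]), 'position': array([ 0.23143434, -0.57996345,  0.20230243]), 'ee_rot': array([ 9.82033732e-01,  1.88703706e-01, -2.23923188e-04, -7.81250421e-04]), 'force': array([-0.23617359,  0.13657957, -0.67284111]), 'wrist_torque': array([-0.05385892, -0.00107197,  0.00655665]), 'grasp_force': 0.0, 'finger_gap': 0.08516225928054158}
scene {'vfov': 48.81999294469353, 'cx': 320.91805146383933, 'cy': 206.2879545321195, 'position': array([-0.03708947, -0.43011239,  0.59821222]), 'rotation': array([ 0.41726519, -0.20410908, -0.39345568,  0.79336112])}
side {'vfov': 57.82316057810544, 'cx': 321.79064512335924, 'cy': 201.14259487918724, 'position': array([0.27572601, 0.58973077, 0.63496748]), 'rotation': array([-0.0865587 ,  0.42188291,  0.88625101, -0.17053311])}
```

View pics/scene1.png

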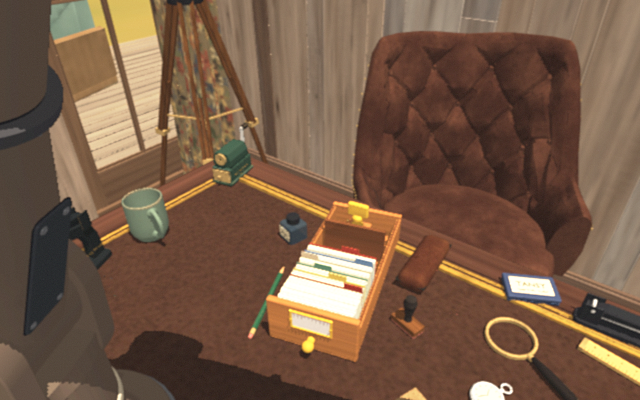

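View pics/side1.png

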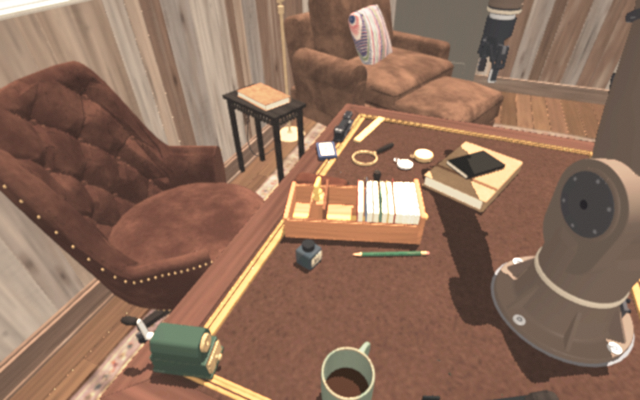

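The scene view shows the tray with its front (label) at about (315,325) and the wing knob at about (357,211). In the side view the knob is at about (320,190). I'll triangulate these and zoom in.

Run:
```python
from h import *
a=cv2.imread('pics/scene1.png')[190:370,230:450];b=cv2.imread('pics/side1.png')[165:255,270:440]
a=cv2.resize(a,None,fx=1.8*1,fy=1.8);a=cv2.resize(cv2.imread('pics/scene1.png')[195:365,255:415],(400,425),interpolation=2)
b=cv2.resize(b,(400,212),interpolation=2)
o=np.zeros((425,800,3),np.uint8);o[:,:400]=a;o[:212,400:]=b;cv2.imwrite('pics/z1.png',o)
cs,cd=cam('scene'),cam('side')
print(onz(cs,357,211,.111),onz(cd,320,190,.111))
for n,c,x0,x1,y0,y1 in(('sc',cs,330,390,195,235),('si',cd,300,350,170,215)):
    h=cv2.cvtColor(c['img'],cv2.COLOR_RGB2HSV)[y0:y1,x0:x1]
    m=((h[...,0]>19)&(h[...,0]<32)&(h[...,1]>130)&(h[...,2]>150)).astype(np.uint8)
    k,l,st,ce=cv2.connectedComponentsWithStats(m)
    for i in range(1,k):
        if st[i,4]>8: print(n,st[i],ce[i]+[x0,y0])
# tray corners
for p in((272,335),(357,352),(401,213),(335,203)): print('tray',p,onz(cs,*p,.062))
```

```text
[ 0.55086986 -0.06509853  0.111     ] [ 0.54326237 -0.04625348  0.111     ]
sc [ 18   6  21  16 180] [358.61666667 207.58888889]
sc [23 20  9  7 49] [357.12244898 217.71428571]
tray (272, 335) [ 0.26293931 -0.10520483  0.062     ]
tray (357, 352) [ 0.31480748 -0.2239597   0.062     ]
tray (401, 213) [ 0.65931388 -0.10582855  0.062     ]
tray (335, 203) [0.60640693 0.02617786 0.062     ]
```

View pics/z1.png

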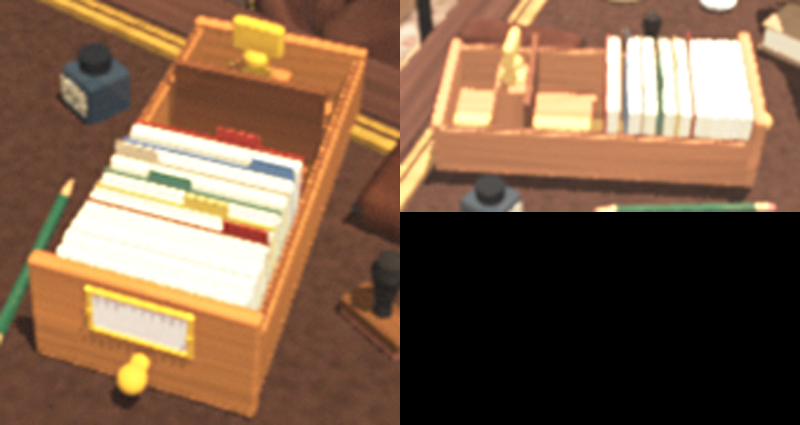

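The zoom shows the wing at scene (358.6, 207.6) and side (318.5, 185), lying across the track. The plate is the dark face just in front of it, with clear space to the red-tabbed card section.

```bash
cat >> h.py <<'E'
def ray(c,u,v):
    d=R(c)@np.array([(u-c['cx'])/foc(c),-(v-c['cy'])/foc(c),-1]);return np.array(c['position']),d/np.linalg.norm(d)
def tri(r):
    A=sum(np.eye(3)-np.outer(d,d) for p,d in r);b=sum((np.eye(3)-np.outer(d,d))@p for p,d in r);X=np.linalg.solve(A,b)
    return X,[np.linalg.norm(np.cross(X-p,d)) for p,d in r]
E
python3 - <<'E'
from h import *
cs,cd=cam('scene'),cam('side')
print(tri([ray(cs,358.6,207.6),ray(cd,318.5,185)]))
print(onz(cs,358.6,207.6,.111),onz(cd,318.5,185,.111))
P=[onz(cs,269,298,.09),onz(cs,359.8,323,.09),onz(cs,401,215,.066),onz(cs,335,203,.066)]
for p in P: print(p)
f=(P[0]+P[1])/2;r=(P[2]+P[3])/2;print(f,r,np.linalg.norm((r-f)[:2]),np.degrees(np.arctan2(*(r-f)[1::-1])))
w=P[0]-P[1];print(np.linalg.norm(w),np.degrees(np.arctan2(w[1],w[0])))
# ends of front/rear from side: 
for u,v in((450,130),(437,130),(757,140),(462,40),(745,35)): print(onz(cd,(u-400)/2.353+270,v/2.353+165,.064))
from scipy.spatial.transform import Rotation
print(Rotation.from_quat(sensors.read_state()['ee_rot']).as_matrix())
E
```

```text
(array([ 0.55578114, -0.06356329,  0.11315651]), [np.float64(0.00250095099926398), np.float64(0.0025009509992640713)])
[ 0.56225213 -0.06126265  0.111     ] [ 0.5542869  -0.06354221  0.111     ]
[ 0.29722288 -0.06990928  0.09      ]
[ 0.34116002 -0.21000281  0.09      ]
[ 0.64783881 -0.11171141  0.066     ]
[0.60160662 0.02277405 0.066     ]
[ 0.31919145 -0.13995604  0.09      ] [ 0.62472271 -0.04446868  0.066     ] 0.3201049654952523 17.35553564696775
0.14682190341325846 107.41284376283573
[0.58574968 0.0303228  0.064     ]
[0.59788377 0.03508727 0.064     ]
[ 0.2981366  -0.06685298  0.064     ]
[ 0.63986963 -0.11305509  0.064     ]
[ 0.34205469 -0.23955221  0.064     ]
[[ 9.28754726e-01  3.70694748e-01 -2.50974240e-04]
 [ 3.70694828e-01 -9.28754615e-01  4.57351110e-04]
 [-6.35558296e-05 -5.17801857e-04 -9.99999864e-01]]
```

>>> send_rows([
  [[3.5,3,-2.2,0,-0.09],[3.5,6.2,-4.5,0,-0.19],[3.5,9.3,-6.8,0,-0.28],[3.5,12.4,-9,0,-0.38],[3.5,15.5,-11.3,0,-0.47],[3.5,18.6,-13.5,0,-0.57],[3.5,21.7,-15.8,0,-0.66],[3.5,24.8,-18,0,-0.75]],
], force=40)

```text
time_s: 1.1
position: [0.3959, -0.32, 0.2033]
ee_rot: [0.844, 0.537, 0.0, 0.0]
force: [0.6, -0.4, 0.5]
finger_gap: 0.0352
grasp_force: 0.0
```

```bash
cat >> h.py <<'E'
def goto(x,y,z,ang):
    "shift (cm) and roll so that TCP at x,y,z and tool y points at ang deg (mod 180)"
    from scipy.spatial.transform import Rotation
    s=sensors.read_state();M=Rotation.from_quat(s['ee_rot']).as_matrix()
    d=M.T@(np.array([x,y,z])-s['position'])*100
    cur=np.degrees(np.arctan2(M[1,1],M[0,1]));t=-(ang-cur);t=(t+90)%180-90
    print('t',round(s['time_s'],2),'pos',s['position'].round(4),'yang',cur.round(1),'shift',d.round(2),'roll',np.radians(t).round(3),'F',s['force'].round(1),'gap',round(s['finger_gap'],4),'g',round(s['grasp_force'],1),'q',s['joint_positions'].round(2))
E
python3 -c "
from h import *
goto(.557,-.0635,.2,17.4)"
```

```text
t 1.1 pos [ 0.3959 -0.32    0.2033] yang -25.1 shift [30.06  3.73  0.32] roll -0.741 F [ 0.6 -0.4  0.5] gap 0.0352 g 0.0 q [ 0.78  0.26 -0.25  1.83  0.08  1.05  0.06]
```

>>> send_rows([
  [[3.5,3.8,0.5,0,-0.09],[3.5,7.5,0.9,0,-0.19],[3.5,11.3,1.4,0,-0.28],[3.5,15,1.9,0,-0.37],[3.5,18.8,2.3,0,-0.46],[3.5,22.5,2.8,0,-0.56],[3.5,26.3,3.2,0,-0.65],[3.5,30.1,3.7,0,-0.74]],
])

```text
time_s: 1.9
position: [0.5579, -0.0637, 0.2032]
ee_rot: [0.593, 0.806, -0.0, 0.0]
force: [-0.2, -0.6, 0.1]
finger_gap: 0.035
grasp_force: 0.0
```

```bash
python3 -c "
from h import *
c=cam('wrist','w1.png');print({k:v for k,v in c.items() if k!='img'})
goto(.557,-.0635,.2,17.4)"
```

```text
{'vfov': 64.6361322834351, 'cx': 325.91347611234545, 'cy': 205.29562229101617, 'position': array([0.53678487, 0.00425801, 0.3729777 ]), 'rotation': array([-0.13843953, -0.02118283,  0.14846501,  0.97895042])}
t 1.95 pos [ 0.5608 -0.0564  0.2035] yang 18.0 shift [-0.56 -0.59  0.35] roll 0.011 F [3.4 5.2 1.6] gap 0.0349 g 0.0 q [ 0.39  0.39 -0.51  1.69  0.2   1.11  0.13]
```

View pics/w1.png

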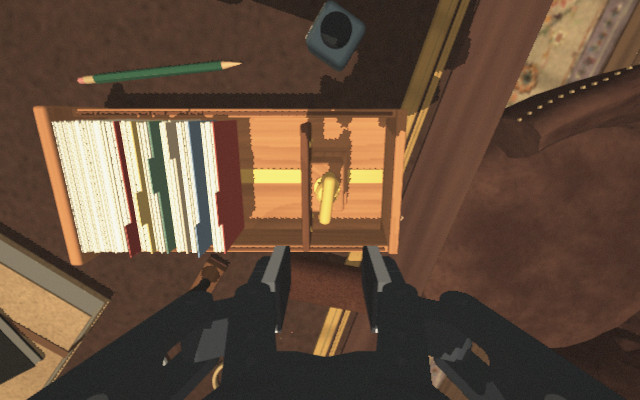

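The wrist view shows the wing at about (325,203), tilted a little, with the plate at about u=306 and the red guide of the pack face at u≈240.

```bash
cat >> h.py <<'E'
def meas(f=None,box=(270,370,150,245)):
    c=cam('wrist',f);x0,x1,y0,y1=box
    h=cv2.cvtColor(c['img'],cv2.COLOR_RGB2HSV)[y0:y1,x0:x1]
    m=((h[...,0]>19)&(h[...,0]<32)&(h[...,1]>110)&(h[...,2]>120)).astype(np.uint8)
    k,l,st,ce=cv2.connectedComponentsWithStats(m)
    for i in range(1,k):
        if st[i,4]>40:
            ct=np.argwhere(l==i)[:,::-1].astype(np.float32)
            r=cv2.minAreaRect(ct);bp=cv2.boxPoints(r)+[x0,y0]
            print(st[i]+[x0,y0,0,0,0],'rect',np.round(r[1],1),'c',(np.array(r[0])+[x0,y0]).round(1),onz(c,r[0][0]+x0,r[0][1]+y0,.125).round(4),'corners',[onz(c,*p,.125)[:2].round(4).tolist() for p in bp])
    return c
E
python3 -c "
from h import *
c=meas('w2.png')
goto(.557,-.0635,.2,17.4)
t=np.radians(17.4);e=np.array([np.cos(t),np.sin(t)])
im=cv2.resize(c['img'][90:280,20:420,::-1],(800,380));cv2.imwrite('pics/w2z.png',im)
"
```

```text
[270 174  26  15 354] rect [25.5 13.7] c [282.5 181.3] [ 0.5221 -0.0481  0.125 ] corners [[0.5135, -0.0563], [0.5111, -0.0453], [0.5306, -0.04], [0.5333, -0.0509]]
[344 176  26  13 325] rect [12. 25.] c [356.5 182. ] [ 0.5787 -0.0304  0.125 ] corners [[0.5676, -0.0289], [0.5865, -0.0228], [0.5899, -0.032], [0.5707, -0.0382]]
[308 185  20  46 526] rect [18.5 44.7] c [315.5 207.6] [ 0.5538 -0.0609  0.125 ] corners [[0.5498, -0.0814], [0.543, -0.0439], [0.5575, -0.0411], [0.565, -0.0786]]
t 2.0 pos [ 0.5594 -0.0588  0.2033] yang 17.7 shift [-0.37 -0.37  0.33] roll 0.005 F [-1.1 -0.2 -0.5] gap 0.035 g 0.0 q [ 0.39  0.38 -0.51  1.7   0.2   1.11  0.13]
```

View pics/w2z.png

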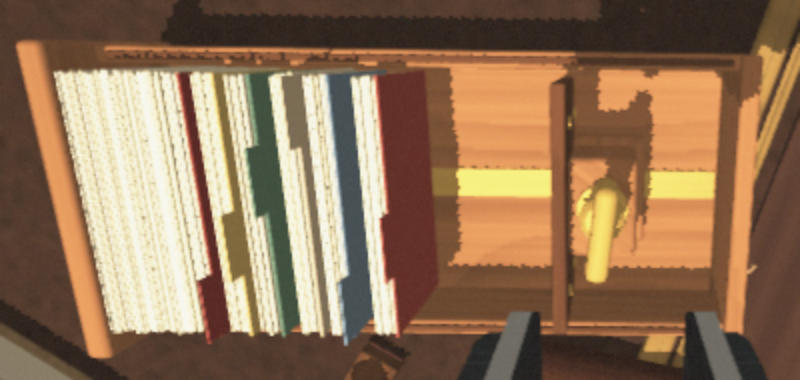

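The close view shows the wing centre at about px (320,207), the plate's front top edge at u≈296, and the red guide's top edge at u≈212.

```bash
python3 -c "
from h import *
c=cam('wrist')
A,B=onz(c,322.5,187,.125),onz(c,318.5,230,.125);C=onz(c,320,207,.125);print(A,B,C,np.linalg.norm(A-B),np.degrees(np.arctan2(*(A-B)[1::-1])))
t=np.radians(17.4);e=np.array([np.cos(t),np.sin(t),0])
P=[onz(c,296.5,131,.088),onz(c,296.5,255,.088)];print(P,np.degrees(np.arctan2(*(P[0]-P[1])[1::-1])))
Q=[onz(c,211,128,.088),onz(c,213,197,.088)];print(Q)
print('s wing',C@e,'plate',[p@e for p in P],'pack',[p@e for p in Q])
goto(*C[:2],.095,17.4)"
```

```text
[ 0.55255185 -0.04514683  0.125     ] [ 0.5603927  -0.08121026  0.125     ] [ 0.55562434 -0.06173013  0.125     ] 0.03690596010115565 102.26625567234208
[array([ 0.51787171, -0.01198553,  0.088     ]), array([ 0.55093618, -0.12602967,  0.088     ])] 106.16829832254624
[array([ 0.44576648, -0.03220107,  0.088     ]), array([ 0.46051438, -0.09300037,  0.088     ])]
s wing 0.5117393257685586 plate [np.float64(0.4905899048685913), np.float64(0.4880375055226118)] pack [np.float64(0.41573891777590655), np.float64(0.4116304926244334)]
t 2.05 pos [ 0.5582 -0.062   0.203 ] yang 17.4 shift [ 0.08 -0.24 10.8 ] roll 0.0 F [ 0.  -0.3 -0.6] gap 0.0351 g 0.0 q [ 0.39  0.38 -0.51  1.7   0.2   1.11  0.13]
```

>>> send_rows([
  [[3.5,0.1,-0.2,3,0.08],[3.5,0.1,-0.2,6,0.08],[3.5,0.1,-0.2,9,0.08],[3.5,0.1,-0.2,10.7,0.08],[3.5,0.1,-0.2,10.7,0.08],[0.6,0.1,-0.2,10.7,0.08],[0.6,0.1,-0.2,10.7,0.08],[0.6,0.1,-0.2,10.7,0.08]],
], force=40)

```text
time_s: 2.85
position: [0.5559, -0.0649, 0.0974]
ee_rot: [0.626, 0.78, 0.001, 0.001]
force: [0.7, -0.7, 0.3]
finger_gap: 0.0059
grasp_force: 0.0
```

>>> send_rows([
  [[0.6,0,0,0,0],[0.6,0,0,0,0],[0.6,0,0,0,0]],
])

```text
time_s: 3.15
position: [0.5551, -0.0647, 0.0963]
ee_rot: [0.626, 0.78, 0.0, 0.0]
force: [0.5, -0.4, 0.5]
finger_gap: 0.0058
grasp_force: 0.0
```

```bash
python3 -c "
from h import *
goto(.5556,-.0617,.096,12.5);print(sensors.read_state()['wrist_torque'])"
```

```text
t 3.15 pos [ 0.5551 -0.0647  0.0963] yang 12.5 shift [0.28 0.11 0.03] roll 0.001 F [ 0.5 -0.4  0.5] gap 0.0058 g 0.0 q [ 0.35  0.49 -0.45  1.83  0.27  0.88 -0.01]
[ 0.03894578  0.02357264 -0.01278675]
```

```bash
python3 -c "
from h import *
o=np.zeros((400,800,3),np.uint8)
c=cam('wrist');o[:250,:400]=cv2.resize(c['img'],(400,250))[...,::-1]
d=cam('side');o[:400,400:]=cv2.resize(d['img'][150:230,280:360],(400,400),interpolation=2)[...,::-1]
e=cam('scene');o[250:,:400]=cv2.resize(e['img'][185:245,290:450],(400,150),interpolation=2)[...,::-1]
cv2.imwrite('pics/m.png',o)"
```

```text
(no output)
```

View pics/m.png

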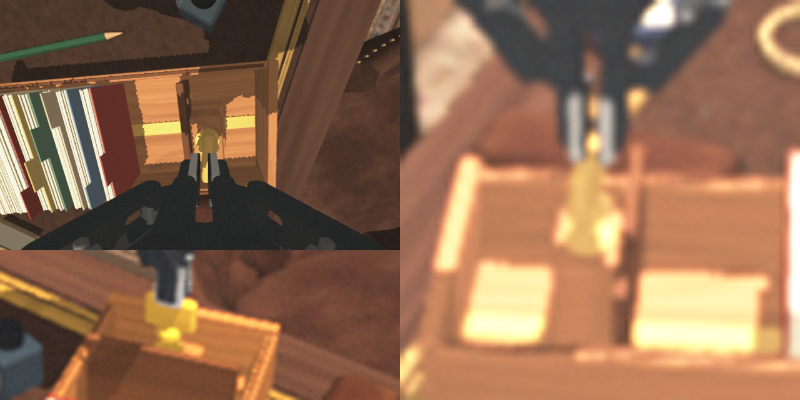

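The picture shows the fingers over the wing's middle, but it isn't clear whether they are around it. I'll check the projected TCP and a bigger crop.

```bash
python3 -c "
from h import *
s=sensors.read_state();p=s['position']
o=np.zeros((600,800,3),np.uint8)
c=cam('wrist');d=cam('side');e=cam('scene')
for n,k in(('w',c),('side',d),('scene',e)): print(n,proj(k,p),proj(k,p+[0,0,.019]))
o[:600,:400]=cv2.resize(c['img'][190:310,290:370],(400,600),interpolation=2)[...,::-1]
o[:300,400:]=cv2.resize(d['img'][160:208,288:352],(400,300),interpolation=2)[...,::-1]
o[300:,400:]=cv2.resize(e['img'][180:228,330:394],(400,300),interpolation=2)[...,::-1]
cv2.imwrite('pics/m2.png',o);goto(.5556,-.0617,.096,12.5)"
```

```text
w (np.float64(325.82837875233815), np.float64(242.1809646900108)) (np.float64(325.831640031708), np.float64(256.38532286814427))
side (np.float64(318.4476340290996), np.float64(189.53352298195162)) (np.float64(318.3276797573593), np.float64(183.2985349147452))
scene (np.float64(357.6789818919844), np.float64(216.14356809470868)) (np.float64(358.1048474991743), np.float64(208.10893514598598))
t 3.45 pos [ 0.5551 -0.0646  0.0962] yang 12.5 shift [0.28 0.11 0.02] roll 0.001 F [ 0.2 -0.2  0.8] gap 0.0059 g 0.6 q [ 0.35  0.49 -0.45  1.83  0.27  0.88 -0.01]
```

View pics/m2.png

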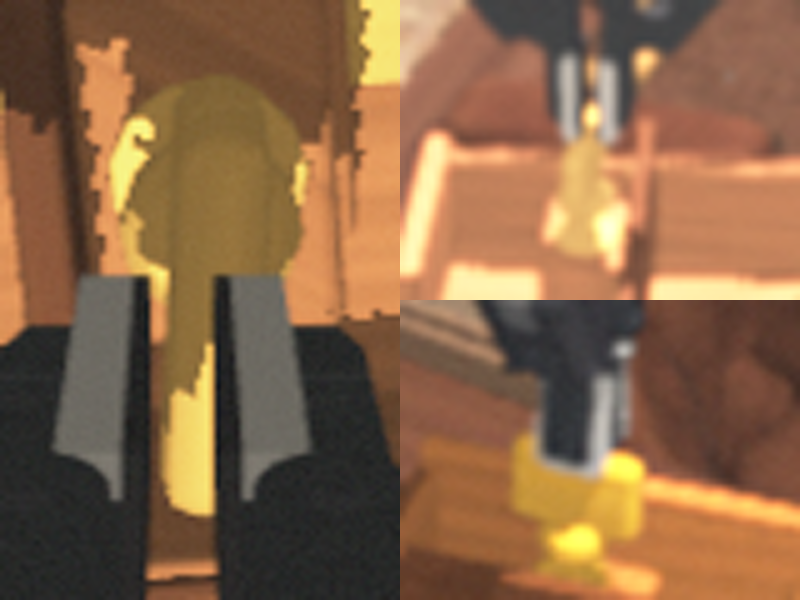

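The fingertips really sit at about 115 mm, with the wing loosely between them. I'll open a little, go 12 mm lower and close fully.

>>> send_rows([
  [[2,0,0,0,0],[2,0.1,0,0,0],[2,0.2,0,0.4,0],[2,0.2,0,0.8,0],[2,0.2,0,1.2,0],[0,0.2,0,1.2,0],[0,0.2,0,1.2,0],[0,0.2,0,1.2,0]],
], force=50)

```text
time_s: 4.25
position: [0.5543, -0.0629, 0.0836]
ee_rot: [0.626, 0.78, -0.0, -0.0]
force: [1.8, 0.7, -7.5]
finger_gap: 0.0084
grasp_force: 50.3
```

>>> send_rows([
  [[0,0,0,0,0],[0,0,0,0,0]],
])

```text
time_s: 4.45
position: [0.5542, -0.0629, 0.0836]
ee_rot: [0.626, 0.78, -0.0, -0.0]
force: [1.1, -0.4, -10.5]
finger_gap: 0.0087
grasp_force: 50.0
```

```bash
python3 -c "
from h import *
goto(.5556,-.0617,.084,12.5);print(sensors.read_state()['wrist_torque'])
p=sensors.read_state()['position'];t=np.radians(17);print('push shift')
goto(p[0]-.07*np.cos(t),p[1]-.07*np.sin(t),p[2],12.5)
"
```

```text
t 4.45 pos [ 0.5542 -0.0629  0.0836] yang 12.5 shift [ 0.08  0.16 -0.04] roll 0.001 F [  1.1  -0.4 -10.5] gap 0.0087 g 50.0 q [ 0.34  0.5  -0.45  1.85  0.28  0.86 -0.02]
[-0.24582354 -0.53083395 -0.0277439 ]
push shift
t 4.45 pos [ 0.5542 -0.0629  0.0836] yang 12.5 shift [-0.54 -6.98  0.01] roll 0.001 F [  1.1  -0.4 -10.5] gap 0.0087 g 50.0 q [ 0.34  0.5  -0.45  1.85  0.28  0.86 -0.02]
```

Gripped at 50 N. Now I slide towards the cards.

>>> send_rows([
  [[0,-0.05,-0.5,0,0],[0,-0.1,-1.2,0,0],[0,-0.15,-2,0,0],[0,-0.2,-2.8,0,0],[0,-0.27,-3.6,0,0],[0,-0.34,-4.4,0,0],[0,-0.41,-5.2,0,0],[0,-0.46,-6,0,0]],
])

```text
time_s: 5.25
position: [0.496, -0.0807, 0.0838]
ee_rot: [0.626, 0.78, -0.0, -0.0]
force: [3.0, -5.4, -21.4]
finger_gap: 0.0087
grasp_force: 48.5
```

```bash
cat >> h.py <<'E'
def st(p0=(.5542,-.0629),a=17.4):
    from scipy.spatial.transform import Rotation
    s=sensors.read_state();M=Rotation.from_quat(s['ee_rot']).as_matrix();t=np.radians(a);e=np.array([np.cos(t),np.sin(t)]);n=np.array([-e[1],e[0]])
    q=s['position'][:2]-p0
    print('t',round(s['time_s'],2),'s mm',(q@e*1e3).round(2),'lat',(q@n*1e3).round(2),'z',s['position'][2].round(4),'Fs',(s['force'][:2]@e).round(1),'Flat',(s['force'][:2]@n).round(1),'Fz',s['force'][2].round(1),'yang',np.degrees(np.arctan2(M[1,1],M[0,1])).round(2),'Tz',s['wrist_torque'][2].round(3),'gap',round(s['finger_gap'],4),'g',round(s['grasp_force'],1),'q7',s['joint_positions'][6].round(2))
    return s
E
python3 -c "
from h import *
st()"
```

```text
t 5.25 s mm -60.89 lat 0.39 z 0.0838 Fs 1.3 Flat -6.0 Fz -21.4 yang 12.53 Tz -0.001 gap 0.0087 g 48.5 q7 0.02
```

>>> send_rows([
  [[0,-0.06,-0.4,0.05,0],[0,-0.09,-0.8,0.1,0],[0,-0.13,-1.2,0.1,0],[0,-0.17,-1.6,0.1,0],[0,-0.2,-2,0.1,0],[0,-0.23,-2.4,0.1,0],[0,-0.27,-2.8,0.1,0],[0,-0.3,-3.1,0.1,0]],
])

```text
time_s: 6.05
position: [0.4677, -0.0897, 0.0835]
ee_rot: [0.626, 0.78, 0.0, 0.0]
force: [3.4, -0.2, -6.0]
finger_gap: 0.0083
grasp_force: 50.5
```

```bash
python3 -c "
from h import *
st()"
```

```text
t 6.05 s mm -90.54 lat 0.27 z 0.0835 Fs 3.2 Flat -1.2 Fz -6.0 yang 12.55 Tz -0.085 gap 0.0083 g 50.5 q7 0.04
```

>>> send_rows([
  [[0,-0.01,-0.1,0,0],[0,-0.02,-0.2,0,0],[0,-0.025,-0.3,0,0],[0,-0.03,-0.4,0,0],[0,-0.03,-0.4,0,0]],
])

```text
time_s: 6.55
position: [0.464, -0.0909, 0.0834]
ee_rot: [0.626, 0.78, 0.0, 0.0]
force: [3.6, 0.2, -0.7]
finger_gap: 0.0087
grasp_force: 51.3
```

```bash
python3 -c "
from h import *
st()"
```

```text
t 6.55 s mm -94.49 lat 0.23 z 0.0834 Fs 3.5 Flat -0.9 Fz -0.7 yang 12.55 Tz -0.016 gap 0.0087 g 51.3 q7 0.05
```

>>> send_rows([
  [[0,-0.01,-0.1,0,0],[0,-0.02,-0.2,0,0],[0,-0.03,-0.3,0,0],[0,-0.03,-0.4,0,0]],
])

```text
time_s: 6.95
position: [0.4601, -0.0921, 0.0834]
ee_rot: [0.626, 0.78, 0.0, 0.0]
force: [3.6, -0.4, 3.4]
finger_gap: 0.0086
grasp_force: 51.7
```

>>> send_rows([
  [[0,0,0,0,0]],
])

```text
time_s: 7.05
position: [0.4599, -0.0922, 0.0834]
ee_rot: [0.626, 0.78, 0.0, 0.0]
force: [3.5, -0.2, 4.7]
finger_gap: 0.0083
grasp_force: 51.9
```

```bash
python3 -c "
from h import *
st()"
```

```text
t 7.05 s mm -98.7 lat 0.26 z 0.0834 Fs 3.3 Flat -1.2 Fz 4.7 yang 12.54 Tz -0.031 gap 0.0083 g 51.9 q7 0.05
```

The send_rows result shows the force directly, so I can step without a script. Fs ≈ 0.955·Fx + 0.3·Fy.

>>> send_rows([
  [[0,-0.01,-0.1,0,0],[0,-0.02,-0.2,-0.01,0],[0,-0.03,-0.3,-0.01,0],[0,-0.035,-0.4,-0.02,0]],
])

```text
time_s: 7.45
position: [0.4578, -0.0928, 0.0835]
ee_rot: [0.625, 0.78, 0.001, 0.001]
force: [11.0, 2.2, -6.4]
finger_gap: 0.0085
grasp_force: 50.5
```

>>> send_rows([
  [[0,0,-0.02,0,0],[0,0,-0.05,0,0],[0,0,-0.05,0,0]],
])

```text
time_s: 7.75
position: [0.4577, -0.0929, 0.0835]
ee_rot: [0.625, 0.78, 0.002, 0.001]
force: [11.3, 2.7, -4.7]
finger_gap: 0.0086
grasp_force: 50.6
```

```bash
python3 -c "
from h import *
st()"
```

```text
t 7.75 s mm -101.07 lat 0.22 z 0.0835 Fs 11.6 Flat -0.8 Fz -4.7 yang 12.57 Tz -0.066 gap 0.0086 g 50.6 q7 0.06
```

>>> send_rows([
  [[0,0,-0.05,0,0],[0,0,-0.1,0,0],[0,0,-0.15,0,0],[0,0,-0.15,0,0]],
])

```text
time_s: 8.15
position: [0.4569, -0.0931, 0.0835]
ee_rot: [0.625, 0.78, 0.002, 0.002]
force: [12.8, 2.4, -8.5]
finger_gap: 0.0088
grasp_force: 50.3
```

>>> send_rows([
  [[0,0,-0.05,0,0],[0,0,-0.1,0,0],[0,0,-0.1,0,0],[0,0,-0.1,0,0],[0,0,-0.1,0,0]],
])

```text
time_s: 8.65
position: [0.4564, -0.0932, 0.0835]
ee_rot: [0.625, 0.78, 0.002, 0.002]
force: [15.1, 2.0, -10.8]
finger_gap: 0.0084
grasp_force: 50.0
```

```bash
python3 -c "
from h import *
s=st();from scipy.spatial.transform import Rotation;print(Rotation.from_quat(s['ee_rot']).as_matrix().round(4))"
```

```text
t 8.65 s mm -102.42 lat 0.31 z 0.0835 Fs 15.0 Flat -2.6 Fz -10.8 yang 12.58 Tz -0.075 gap 0.0084 g 50.0 q7 0.06
[[-2.179e-01  9.760e-01  5.900e-03]
 [ 9.760e-01  2.179e-01  1.400e-03]
 [ 1.000e-04  6.100e-03 -1.000e+00]]
```

>>> send_rows([
  [[0,0.02,0.3,0,0],[0,0.05,0.6,0,0],[0,0.08,0.9,0,0],[0,0.1,1.2,0,0],[0,0.12,1.5,0,0],[0,0.14,1.7,0,0],[0,0.14,1.7,0,0],[0,0.14,1.7,0,0]],
])

```text
time_s: 9.45
position: [0.4683, -0.0895, 0.0833]
ee_rot: [0.626, 0.78, -0.001, -0.0]
force: [0.8, -1.7, 7.6]
finger_gap: 0.0087
grasp_force: 52.5
```

```bash
python3 -c "
from h import *
s=st()
c=cam('wrist','w3.png');print(proj(c,s['position']))
cv2.imwrite('pics/w3z.png',cv2.resize(c['img'][80:330,20:420,::-1],(800,500)))"
```

```text
t 9.45 s mm -89.89 lat 0.25 z 0.0833 Fs 0.2 Flat -1.8 Fz 7.6 yang 12.52 Tz -0.019 gap 0.0087 g 52.5 q7 0.04
(np.float64(325.86757830648395), np.float64(242.18273181545905))
```

View pics/w3z.png

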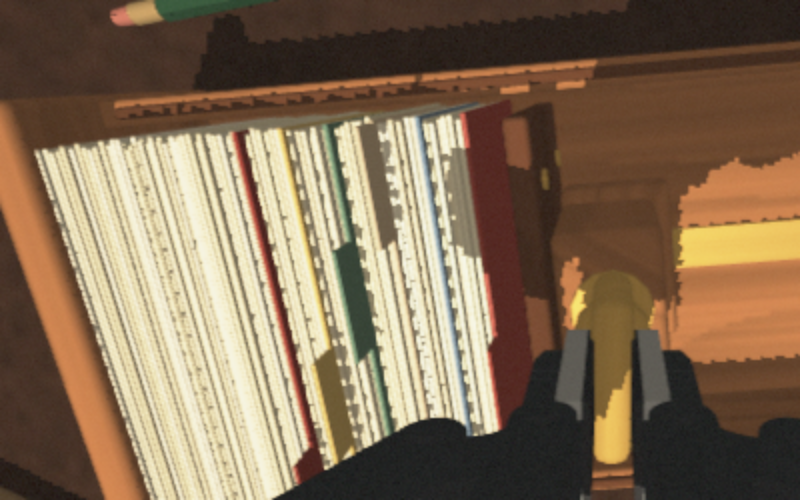

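The view shows the pack closed up, with the red guide's top edge at about zoom (465,112) and the plate's front edge at about (530,105). I'll compute the play by rays.

```bash
python3 -c "
from h import *
c=cam('wrist');img=c['img']
t=np.radians(17.2);e=np.array([np.cos(t),np.sin(t),0])
for n,z,ps in(('guide top',.088,[(465,112),(487,260)]),('guide bottom',.014,[(510,100),(531,345)]),('plate front top',.088,[(528,105),(537,190)]),('plate rear top',.088,[(553,105)]),('wing top',.125,[(612,275),(612,460)]),('front wall',.09,[(3,105)])):
    for u,v in ps:
        p=onz(c,20+u/2,80+v/2,z); print(n,p.round(4),'s',(p@e).round(4))
s=sensors.read_state();print(s['position']@e)
"
```

```text
guide top [ 0.4187 -0.0386  0.088 ] s 0.3886
guide top [ 0.4306 -0.0765  0.088 ] s 0.3887
guide bottom [ 0.4187 -0.0392  0.014 ] s 0.3884
guide bottom [ 0.444  -0.1341  0.014 ] s 0.3845
plate front top [ 0.4341 -0.0334  0.088 ] s 0.4048
plate front top [ 0.4404 -0.0545  0.088 ] s 0.4046
plate rear top [ 0.4403 -0.0321  0.088 ] s 0.4112
wing top [ 0.4623 -0.0614  0.125 ] s 0.4234
wing top [ 0.472  -0.1057  0.125 ] s 0.4197
front wall [ 0.3051 -0.0618  0.09  ] s 0.2732
0.4209180328213552
```

```bash
python3 -c "
from h import *
o=np.zeros((600,800,3),np.uint8)
c=cam('wrist');d=cam('side');e=cam('scene')
o[:,:400]=cv2.resize(c['img'][115:265,240:340],(400,600),interpolation=2)[...,::-1]
o[:300,400:]=cv2.resize(d['img'][165:228,310:394],(400,300),interpolation=2)[...,::-1]
o[300:,400:]=cv2.resize(e['img'][200:275,290:390],(400,300),interpolation=2)[...,::-1]
cv2.imwrite('pics/g.png',o)"
```

```text
(no output)
```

View pics/g.png

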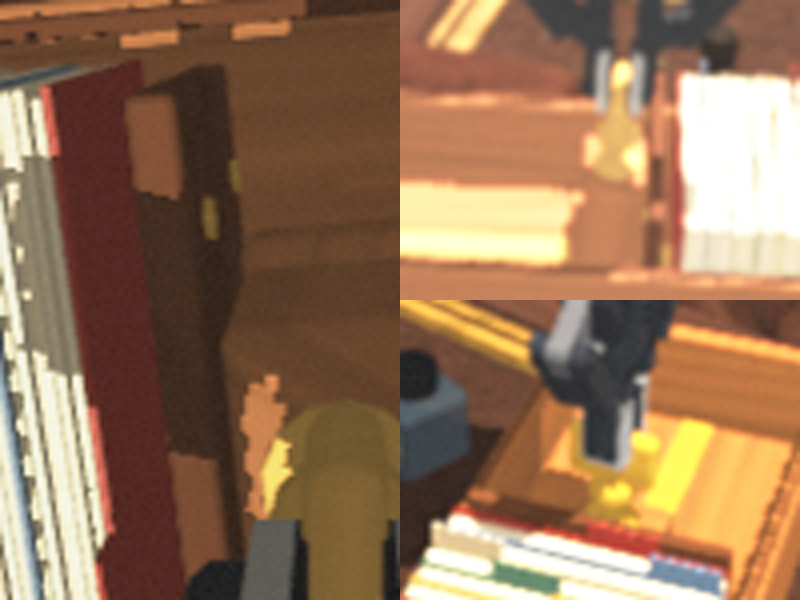

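The close crop shows that the plate's top is the strip at crop x 125–180, with its dark rear face beside it. So its front edge is at px (272,139) and (283,228), and the guide's top edge is at (252.5,137.5).

```bash
python3 -c "
from h import *
c=cam('wrist')
t=np.radians(17.2);e=np.array([np.cos(t),np.sin(t),0])
for n,(u,v) in(('plate',(128,95)),('plate',(170,455)),('guide',(50,90)),('guide',(88,380)),('rear',(180,95))):
    p=onz(c,240+u/4,115+v/4,.088);print(n,p.round(4),(p@e).round(4))
st()"
```

```text
plate [ 0.4287 -0.0378  0.088 ] 0.3983
plate [ 0.4427 -0.085   0.088 ] 0.3977
guide [ 0.4188 -0.0394  0.088 ] 0.3884
guide [ 0.4298 -0.0767  0.088 ] 0.3879
rear [ 0.4352 -0.0364  0.088 ] 0.4049
t 9.75 s mm -89.94 lat 0.25 z 0.0833 Fs -1.2 Flat -1.2 Fz 7.1 yang 12.52 Tz -0.045 gap 0.0085 g 52.4 q7 0.04
```

Vision gives about 9.8 mm of play and the kinematics about 8.8 mm. I'll back off 0.6 mm and turn clockwise part way.

>>> send_rows([
  [[0,0,0.06,0,0],[0,0,0.06,0,0.1],[0,0,0.06,0,0.2],[0,0,0.06,0,0.3],[0,0,0.06,0,0.4],[0,0,0.06,0,0.5],[0,0,0.06,0,0.6],[0,0,0.06,0,0.7]],
])

```text
time_s: 10.55
position: [0.4688, -0.0895, 0.0833]
ee_rot: [0.856, 0.516, -0.001, -0.0]
force: [-0.2, -2.3, 5.8]
finger_gap: 0.0084
grasp_force: 52.3
```

```bash
python3 -c "
from h import *
st()"
```

```text
t 10.55 s mm -89.45 lat 0.16 z 0.0833 Fs -0.9 Flat -2.2 Fz 5.8 yang -27.83 Tz 0.023 gap 0.0084 g 52.3 q7 -0.57
```

>>> send_rows([
  [[0,0,0,0,0.1],[0,0,0,0,0.2],[0,0,0,0,0.3],[0,0,0,0,0.4],[0,0,0,0,0.48],[0,0,0,0,0.55],[0,0,0,0,0.6],[0,0,0,0,0.6]],
])

```text
time_s: 11.35
position: [0.4688, -0.0897, 0.0835]
ee_rot: [0.97, 0.241, -0.001, 0.0]
force: [-0.7, -2.3, 11.0]
finger_gap: 0.0084
grasp_force: 52.8
```

```bash
python3 -c "
from h import *
st()"
```

```text
t 11.35 s mm -89.49 lat -0.02 z 0.0835 Fs -1.4 Flat -2.0 Fz 11.0 yang -62.08 Tz -0.026 gap 0.0084 g 52.8 q7 -1.09
```

>>> send_rows([
  [[0,0,0,0,0.03],[0,0,0,0,0.06],[0,0,0,0,0.08],[0,0,0,0,0.08]],
])

```text
time_s: 11.75
position: [0.4688, -0.0897, 0.0835]
ee_rot: [0.979, 0.204, -0.001, 0.001]
force: [-1.6, -3.1, 11.6]
finger_gap: 0.0084
grasp_force: 57.2
```

```bash
python3 -c "
from h import *
st()"
```

```text
t 11.75 s mm -89.52 lat -0.01 z 0.0835 Fs -2.4 Flat -2.5 Fz 11.6 yang -66.48 Tz 0.979 gap 0.0084 g 57.2 q7 -1.16
```

The stop is reached: the torque has risen to 1 N m. I release and lift.

>>> send_rows([
  [[1.5,0,0,0,0.06],[3,0,0,0,0.06],[3.5,0,0,0,0.06],[3.5,0,0,-1.5,0.06],[3.5,0,0,-4.5,0.06],[3.5,0,0,-8,0.06],[3.5,0,0,-12,0.06],[3.5,0,0,-12,0.06]],
])

```text
time_s: 12.55
position: [0.4722, -0.089, 0.2077]
ee_rot: [0.985, 0.175, 0.003, 0.001]
force: [0.7, -0.1, -0.6]
finger_gap: 0.0352
grasp_force: 0.0
```

>>> send_rows([
  [[3.5,0,0,0,0],[3.5,0,0,0,0]],
])

```text
time_s: 12.75
position: [0.4688, -0.0888, 0.2021]
ee_rot: [0.985, 0.174, -0.001, -0.0]
force: [0.6, -0.5, -0.9]
finger_gap: 0.035
grasp_force: 0.0
```

```bash
python3 -c "
from h import *
st()
c=cam('wrist');d=cam('side');e=cam('scene')
o=np.zeros((600,800,3),np.uint8)
o[:350]=cv2.resize(c['img'][:280,:],(800,350))[...,::-1]
o[350:,:400]=cv2.resize(d['img'][150:275,270:470],(400,250),interpolation=2)[...,::-1]
o[350:,400:]=cv2.resize(e['img'][195:320,240:440],(400,250),interpolation=2)[...,::-1]
cv2.imwrite('pics/f.png',o)"
```

```text
t 12.75 s mm -89.25 lat 0.81 z 0.2021 Fs 0.5 Flat -0.6 Fz -0.9 yang -69.93 Tz 0.013 gap 0.035 g 0.0 q7 -1.18
```

View pics/f.png

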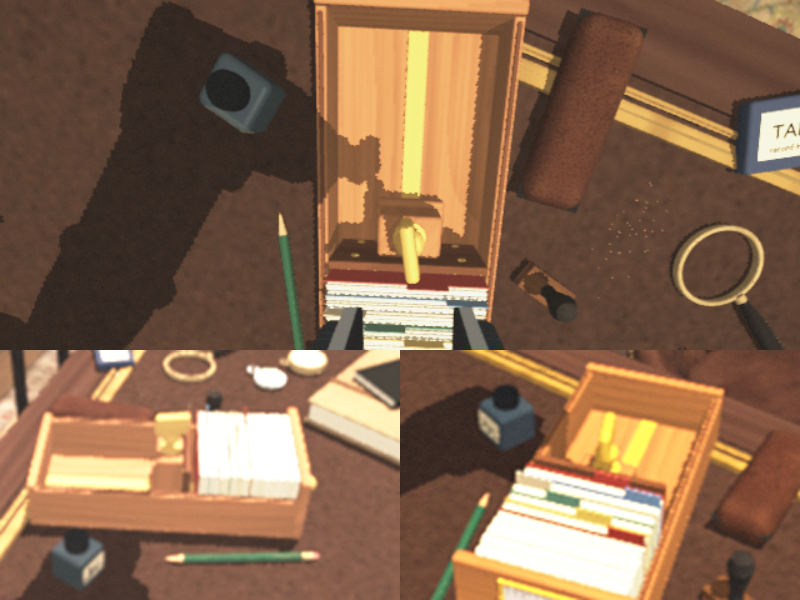

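The final view shows the wing turned nearly along the track, at about (404–411, 222–280). The plate stands just clear of the red guide and the neighbours are undisturbed. I'll check the wing angle numerically.

```bash
python3 -c "
from h import *
c=cam('wrist');t=np.radians(17.3)
x0,x1,y0,y1=305,350,168,235
h=cv2.cvtColor(c['img'],cv2.COLOR_RGB2HSV)[y0:y1,x0:x1]
m=((h[...,0]>17)&(h[...,0]<34)&(h[...,1]>90)&(h[...,2]>150))
for r in range(0,y1-y0,5):
    q=np.flatnonzero(m[r]); 
    if len(q): print(r+y0,q.min()+x0,q.max()+x0,len(q))
a,b=[onz(c,*p,.125) for p in((323.5,185),(328.5,220))];d=a-b;print('wing dir',np.degrees(np.arctan2(d[1],d[0])),a,b)
a,b=[onz(c,*p,.012) for p in((334,30),(330,150))];d=a-b;print('strip dir',np.degrees(np.arctan2(d[1],d[0])))
"
```

```text
178 322 332 5
183 317 338 22
188 315 340 26
193 315 340 26
198 317 338 22
203 321 335 15
208 322 334 13
213 323 334 12
218 324 334 11
223 325 334 10
wing dir 27.82083219640753 [ 0.48312404 -0.08055548  0.125     ] [ 0.45680993 -0.09444157  0.125     ]
strip dir 18.265828262092448
```

```bash
python3 -c "
from h import *
print(order.close_job())"
```

```text
the job is handed in; nothing more can be done
None
```

The pack was pressed tight at about 13 N, the follower eased back to roughly 9–10 mm of play and clamped with the wing knob at its clockwise stop; I let go, nothing beside the tray looked disturbed in the last picture, and the job is handed in.

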